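Close the resin tank and crack its vent cap

ROBOT

A 7-joint arm with a two-finger parallel gripper is mounted at the origin on the work surface. World frame = base frame: x ahead of the robot, y to its left, z up, the work surface at z = 0. Lengths are in m, angles in degrees, forces in N, time in s.
With the tool pointing down it reaches from about 0.4 to 0.9 m from the base axis. Payload 5.6 kg.
Tool frame: the origin (TCP) lies at the centre of the arm's flange, where the gripper is bolted on; the fingertips stand 190 mm ahead of it and the grasp point (between the pads) lies 171 mm ahead of it; z points along the fingers, y is the line along which they close (so a half turn about z gives the same grasp; the last joint's range is limited). The gripper opens to 92 mm and grips with 3 to 60 N. Pads are 20 mm wide; open, the fingers measure 128 mm over their backs; the gripper's body (75 mm by 189 mm) begins 69 mm behind the grasp point.
Start: joints at [-74.771, 26.786, -0.665, 91.828, 0.344, 61.387, -3.226], TCP at [0.198, 0.619, 0.405] pointing down, gripper open.
Joint ranges: [-144.91, 144.91], [-17.63, 115.5], [-89.93, 88.59], [15.96, 139.68], [-74.01, 254.01], [8.47, 105.57], [-167.45, 167.45]. Speed limits (degrees/s): [147.25, 147.25, 180, 180, 180, 180, 180].

INTERFACE

Orientations are given as a 3x3 rotation matrix whose columns are the frame's x, y, z axes.
In Python, from plant import observe, capture, camera_info, hand_in gives the robot as it stands.
- The arm moves only by the shell command python3 -m jog 'ROWS' [FORCE]. ROWS is JSON, a list of rows, each a list of 7 numbers: the shift along the world's x, y, z each as a share of 250 mm, from -1 to 1, then the turn, a rotation vector about the world's x, y, z each as a share of 90 degrees, from -1 to 1, then the opening, from -1 (shut) to 1 (fully open), so that 0 is half open. A call has 1 to 20 rows; each row shifts and turns the commanded pose from where the row before left it; what a row does not reach is not made up. A row lasts 1/8 s, in which the tool goes at most 62.5 mm and 10.7 degrees, less where a joint would pass 70% of its speed; a pose out of reach is approached as far as the arm can. A call with a number of a shift or a turn outside -1 to 1 is refused whole. A call with a gripper value outside its range is refused whole. The fingers move at their own pace and stop on an object; FORCE is the grip in N (left out, the last holds). Time passes only in rows, so rows that do not move let the fingers close. It gives the time, the measured TCP pose, the force, the opening and the grip force at its end, in the units of the state.
- observe(): the state, without advancing time (a new reading comes with each control period).
- capture(name): name is "side" or "top"; returns the picture (384x512x3 uint8, red, green, blue); there is no depth.
- camera_info(name): a dict with "fx", "fy", "cx", "cy" (pixels), "R" (3x3) and "t" (3): a world point X has camera coordinates R X + t. Camera axes: x right, y down, z forward; pixel columns grow to the right and rows downward; lengths in m; the calibration is good to about 2 mm. A picture is of the moment at which its call begins. camera_info takes no time and is no camera call.
- hand_in(): hands the job in; it is judged then, once.
The state is a dict: "time": time; "joint_positions": joint angles; "qvel": joint speeds; "joint_efforts": joint torques, N m; "eef_pos": TCP position; "eef_rot": TCP orientation; "wrist_force": force on the tool from outside, world axes, zero at the start; "torque": the same for the moment, N m; "grip_width": finger opening in m; "grip_force": force on a finger pad.
Only numpy, scipy, OpenCV 4.12 (cv2) and the standard library are available. Lean on these libraries where they do the work, as an engineer would, in place of code of your own. Each camera call takes 0.05 s, during which the arm holds its last target. There are 200 camera calls.

TASK

Close up the resin tank on the bench: first screw the large filler cap down until it is fully home, then thread the small vent cap down until it bottoms out, back it off a quarter turn, and finish with the gripper still holding the vent cap there, the filler cap still fully closed. Leave the brush, the foam block and the mixing cup where they are.

Things in the scene. Friction and masses are not known exactly. Their poses are not given: they have to be found in the camera images.
- tank: Grey flat steel resin tank bolted to the bench (fixed), at any yaw. 250 mm long (x), 120 mm wide (y), flat top 100 mm above the bench; foot plate 290 x 100 x 8 mm. Origin: centre of its underside, z up. Two necks 18 mm high on its top carry the captive screw caps: filler neck (48 mm dia.) 65 mm towards -x, vent neck (25 mm dia.) 65 mm towards +x.
- filler_cap (a joint): Turn of the filler cap on its right-hand thread, rad: 0 = screwed fully home (hard stop), growing anticlockwise seen from above as it unscrews, to 4.5 (stop; it never comes off). A quarter turn is 1.57. Starts 0.8 to 1.9 open. Rises 6 mm per full turn; takes about 0.12 N m to turn and stays where it is left.
- filler_grip (a point): Centre of the large filler cap, on its axis, half-way up: upright knurled aluminium cylinder, 60 mm dia., 30 mm high. Screwed down, this point is 133 mm and the cap's underside 118 mm above the bench (18 mm over the tank's top). z is up; x follows the thin dark line from centre to rim on the cap's top, turns with the cap, and lies along the tank's x at joint value 0.
- vent_cap (a joint): Turn of the vent cap on its right-hand thread, rad: 0 = bottomed out (hard stop), growing anticlockwise seen from above as it unscrews, to 4.5 (stop; it never comes off). A quarter turn is 1.57. Starts 1.2 to 2.6 open. Rises 6 mm per full turn; takes about 0.07 N m to turn and stays where it is left.
- vent_grip (a point): Centre of the small vent cap, on its axis, half-way up: upright knurled aluminium cylinder, 34 mm dia., 30 mm high. Screwed down, this point is 133 mm and the cap's underside 118 mm above the bench (18 mm over the tank's top). z is up; x follows the thin dark line from centre to rim on the cap's top, turns with the cap, and lies along the tank's x at joint value 0.
- brush: Bystander: loose bench brush with a wooden handle, lying on the bench to one side; leave it alone.
- foam_block: Bystander: loose white hard-foam offcut, 170 x 50 x 50 mm, lying on the bench to one side, origin at the centre of its underside; leave it alone.
- mix_cup: Bystander: loose white mixing cup, 76 mm across and 85 mm high, standing on the bench, origin at the centre of its underside; leave it alone.

How it is judged:
By the outcome, as a careful person would: the job done as asked, in the order asked, and still so for the second after the job is handed in, while the arm keeps its last pose, push and grip.
It also fails if it takes over 62 s, if anything falls off the work surface, if the arm or the gripper's body presses on something with over 40 N, if the wrist force passes 120 N, or if a joint passes its speed limit or range.

## Working session

There is one attempt and no reset: what is moved stays moved. The work goes in short steps, Python scripts to look and compute and a shell command to move; the robot and the scene stay as the last step left them, time stands still between calls to the robot, and variables do not carry over. Pictures are saved under pics/ and viewed, at most 10 in all, crops included, and the job is handed in when it is done.

```bash
mkdir -p pics
python3 - <<'E'
from plant import *
import cv2
for n in("top","side"):
    cv2.imwrite(f"pics/{n}0.png",cv2.resize(capture(n),None,fx=1.5,fy=1.5,interpolation=cv2.INTER_CUBIC)[:,:,::-1]); print(camera_info(n))
print(observe())
E
```

```text
{'fx': 480.1829787389132, 'fy': 480.1829787389132, 'cx': 258.810967195068, 'cy': 194.07951400217544, 'R': array([[ 0.0240833 , -0.99964209,  0.01164814],
       [-0.98113828, -0.02586972, -0.19156833],
       [ 0.1918011 , -0.00681484, -0.98141016]]), 't': array([-0.034023  ,  0.46735944,  1.34936459])}
{'fx': 471.22968755111907, 'fy': 471.22968755111907, 'cx': 248.66866453974174, 'cy': 190.32529404593168, 'R': array([[ 0.96404862, -0.26526602,  0.01562681],
       [-0.17577989, -0.68072479, -0.71113655],
       [ 0.19927792,  0.68282333, -0.70288023]]), 't': array([-0.43854619,  0.15369104,  1.40369943])}
{'time': 0.1, 'joint_positions': array([-74.7731042 ,  26.83131161,  -0.66343616,  91.87205113,
         0.34451833,  61.38663394,  -3.22924332]), 'qvel': array([ 0.06323987, -0.11689731,  0.0005094 , -0.02906367, -0.00514777,
        0.01119763,  0.02632704]), 'joint_efforts': array([ 1.06480686e-03, -5.21643591e+01, -1.25511823e-02, -2.44364583e+01,
       -5.68623806e-02,  1.40591461e-02,  4.52358040e-05]), 'eef_pos': array([0.19751501, 0.61905234, 0.40385728]), 'eef_rot': array([[-9.52668555e-01,  3.04010706e-01, -3.37519274e-04],
       [ 3.04010864e-01,  9.52667385e-01, -1.49948803e-03],
       [-1.34316811e-04, -1.53112462e-03, -9.99998819e-01]]), 'wrist_force': array([ 0.21533502, -0.57298925,  0.05219213]), 'torque': array([-0.0435327 ,  0.06590271, -0.07031865]), 'grip_force': 0.0, 'grip_width': 0.09169111424250206}
```

View pics/top0.png

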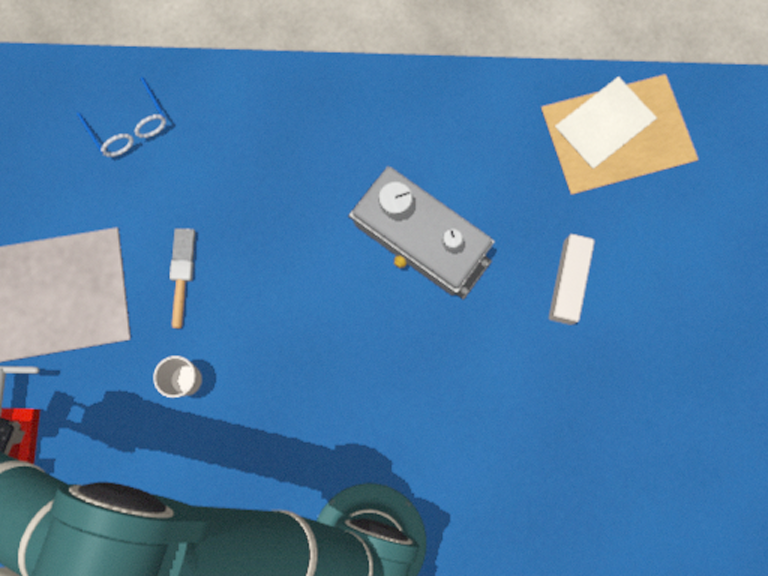

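View pics/side0.png

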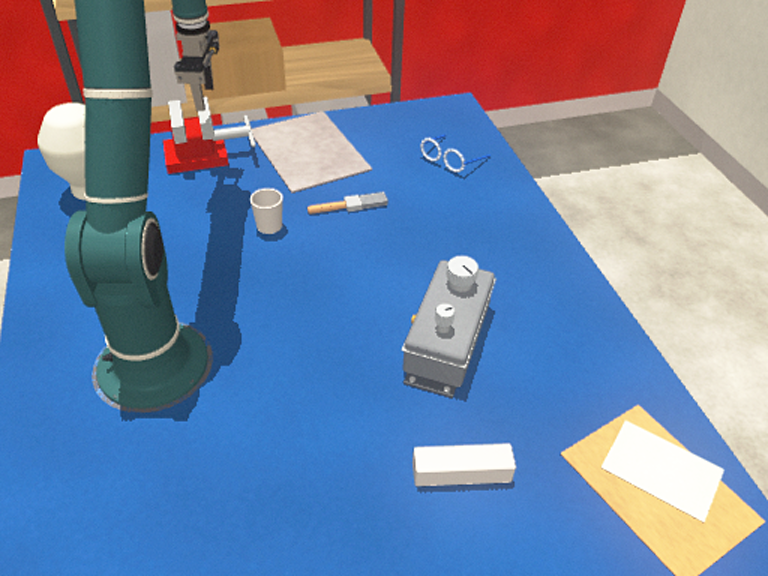

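Top view: filler cap at about (397,198), vent cap at (453,239) in the 1.5x picture; bystanders are clear of the tank. Next, enlarged crops.

Run:
```python
from plant import *
import cv2, numpy as np
a=capture("top")[100:200,225:335]; b=capture("side")[160:240,265:335]
a=cv2.resize(a,(440,400),interpolation=cv2.INTER_CUBIC); b=cv2.resize(b,(350,400),interpolation=cv2.INTER_CUBIC)
cv2.imwrite("pics/crop.png",np.hstack([a,b])[:,:,::-1])
```

```text
(no output)
```

View pics/crop.png

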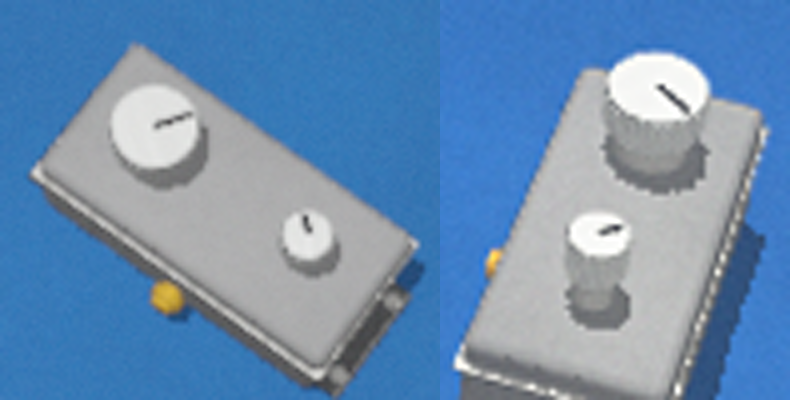

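The crop shows the filler top centre at (155,126) with its line to (192,114), and the vent top centre at (308,235) with its line to (305,215) (top crop). In the side crop they are at (218,88) and (160,233).

```bash
cat > h.py <<'E'
from plant import *
import numpy as np
def ray(n,u,v):
    c=camera_info(n); R=np.array(c["R"]); o=-R.T@c["t"]
    return o, R.T@np.array([(u-c["cx"])/c["fx"],(v-c["cy"])/c["fy"],1])
def at(n,u,v,z):
    o,d=ray(n,u,v); return o+d*(z-o[2])/d[2]
T=lambda x,y:((x+.5)/4-.5+225,(y+.5)/4-.5+100)
S=lambda x,y:((x+.5)/5-.5+265,(y+.5)/5-.5+160)
E
python3 - <<'E'
from h import *
P={}
for nm,t,s in(("fill",(155,126),(218,88)),("vent",(308,235),(160,233))):
    a=[ray("top",*T(*t)),ray("side",*S(*s))]
    M=sum(np.eye(3)-np.outer(d,d)/(d@d) for o,d in a); m=sum((np.eye(3)-np.outer(d,d)/(d@d))@o for o,d in a)
    print(nm,np.linalg.solve(M,m),at("top",*T(*t),.150),at("side",*S(*s),.150)); P[nm]=(at("top",*T(*t),.150)+at("side",*S(*s),.150))/2
d=P["vent"]-P["fill"]; yaw=np.degrees(np.arctan2(d[1],d[0]));print("yaw",yaw,np.linalg.norm(d))
ang=lambda a,b,n,f:np.degrees(np.arctan2(*(at(n,*f(*b),.15)-at(n,*f(*a),.15))[[1,0]]))-yaw
print(ang((155,126),(192,114),"top",T)%360,ang((218,88),(248,110),"side",S)%360,ang((309,232),(305,215),"top",T)%360,ang((160,233),(181,227),"side",S)%360)
E
```

```text
fill [ 0.62754251 -0.03004171  0.14439279] [ 0.62451419 -0.02981272  0.15      ] [ 0.6260567  -0.03535053  0.15      ]
vent [ 0.55234376 -0.1362958   0.14700486] [ 0.54980358 -0.13575442  0.15      ] [ 0.55291054 -0.13871507  0.15      ]
yaw -125.23790334511301 0.12813150409299978
55.53730748621369 60.42848998016723 138.51706584690018 131.46053729807585
```

```bash
python3 -m jog '[[0,0,0.12,0,0,0,1],[0,0,0.12,0,0,0,1]]' 25; python3 -m jog '[[0.086,-0.13,0,0,0,0,1],[0.086,-0.13,0,0,0,0,1],[0.086,-0.13,0,0,0,0,1],[0.086,-0.13,0,0,0,0,1],[0.086,-0.13,0,0,0,0,1],[0.086,-0.13,0,0,0,0,1],[0.086,-0.13,0,0,0,0,1],[0.086,-0.13,0,0,0,0,1],[0.086,-0.13,0,0,0,0,1],[0.086,-0.13,0,0,0,0,1],[0.086,-0.13,0,0,0,0,1],[0.086,-0.13,0,0,0,0,1],[0.086,-0.13,0,0,0,0,1],[0.086,-0.13,0,0,0,0,1],[0.086,-0.13,0,0,0,0,1],[0.086,-0.13,0,0,0,0,1],[0.086,-0.13,0,0,0,0,1],[0.086,-0.13,0,0,0,0,1],[0,0,0,0,0,0,1],[0,0,0,0,0,0,1]]'; python3 -c "
from h import *;s=observe();print(s['joint_positions'],s['eef_pos'])"
```

```text
time: 0.45
eef_pos: [0.1976, 0.6192, 0.4648]
eef_rot: [[-0.953, 0.304, -0.0], [0.304, 0.953, -0.001], [-0.0, -0.002, -1.0]]
wrist_force: [-0.4, -0.5, 0.3]
grip_width: 0.0913
grip_force: 0.0
time: 2.95
eef_pos: [0.5843, 0.0349, 0.4643]
eef_rot: [[-0.953, 0.304, -0.001], [0.304, 0.953, 0.001], [0.001, 0.0, -1.0]]
wrist_force: [0.2, -0.0, -0.3]
grip_width: 0.092
grip_force: 0.0
[-23.92994486  17.58723248  21.61925301  98.60805105  -7.0807539
  65.19120774  72.08612005] [0.5842912  0.03487993 0.46432857]
```

```bash
python3 -m jog '[[0.056,-0.088,0,0,0,0,1],[0.056,-0.088,0,0,0,0,1],[0.056,-0.088,0,0,0,0,1],[0,0,-0.12,0,0,0,1],[0,0,-0.12,0,0,0,1],[0,0,-0.08,0,0,0,1],[0,0,0,0,0,0,1]]'
python3 - <<'E'
from h import *
import cv2
a=cv2.resize(capture("top")[100:200,225:335],(440,400),interpolation=cv2.INTER_CUBIC); b=cv2.resize(capture("side")[130:230,255:345],(360,400),interpolation=cv2.INTER_CUBIC)
cv2.imwrite("pics/c2.png",np.hstack([a,b])[:,:,::-1])
E
```

```text
time: 3.82
eef_pos: [0.6259, -0.03, 0.3832]
eef_rot: [[-0.953, 0.302, -0.004], [0.302, 0.953, 0.001], [0.004, -0.0, -1.0]]
wrist_force: [-0.1, -0.2, 0.4]
grip_width: 0.0921
grip_force: 0.0
```

View pics/c2.png

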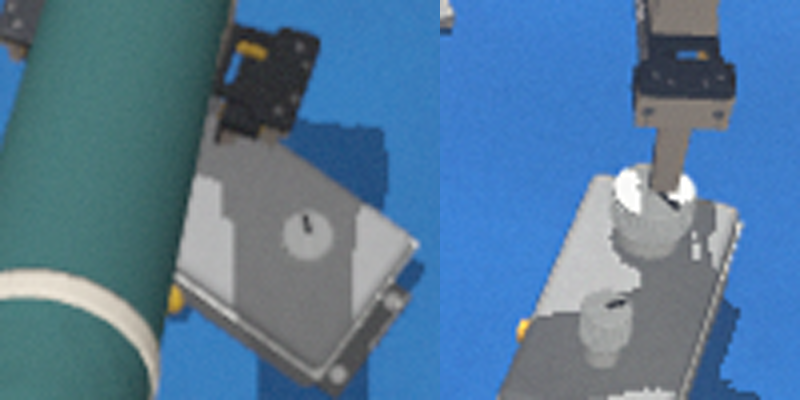

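The gripper stands above the filler cap (side crop about (655,190)), centred as planned. Descend and close.

```bash
python3 -m jog '[[0,-0.004,-0.1,0,0,0,1],[0,0,-0.1,0,0,0,1],[0,0,-0.06,0,0,0,1],[0,0,-0.04,0,0,0,1],[0,0,0,0,0,0,1]]' 25; python3 -m jog '[[0,0,0,0,0,0,0.3],[0,0,0,0,0,0,0.3],[0,0,0,0,0,0,-0.2],[0,0,0,0,0,0,-1],[0,0,0,0,0,0,-1],[0,0,0,0,0,0,-1],[0,0,0,0,0,0,-1],[0,0,0,0,0,0,-1]]' 25;python3 -c "
from h import *;s=observe();print(s['joint_positions'],s['eef_pos'],s['torque'])"
```

```text
time: 4.55
eef_pos: [0.6266, -0.0327, 0.3096]
eef_rot: [[-0.953, 0.304, -0.0], [0.304, 0.953, 0.0], [0.0, -0.0, -1.0]]
wrist_force: [0.4, 0.5, 0.4]
grip_width: 0.092
grip_force: 0.0
time: 5.55
eef_pos: [0.6269, -0.032, 0.3101]
eef_rot: [[-0.953, 0.303, 0.001], [0.303, 0.953, 0.001], [-0.001, 0.001, -1.0]]
wrist_force: [2.7, 5.0, 2.7]
grip_width: 0.0594
grip_force: 25.0
[-15.18484447  31.46121519  20.41544142 100.55246533 -13.76342939
  50.37307285  83.6335211 ] [ 0.62691794 -0.03195933  0.31006136] [ 1.13953421 -0.38068273 -0.00905448]
```

```bash
python3 -m jog '[[0,0,-0.0003,0,0,-0.05,-1],[0,0,-0.0003,0,0,-0.05,-1],[0,0,-0.0003,0,0,-0.05,-1],[0,0,-0.0003,0,0,-0.05,-1],[0,0,-0.0003,0,0,-0.05,-1],[0,0,-0.0003,0,0,-0.05,-1],[0,0,-0.0003,0,0,-0.05,-1],[0,0,-0.0003,0,0,-0.05,-1],[0,0,-0.0003,0,0,-0.05,-1],[0,0,-0.0003,0,0,-0.05,-1],[0,0,0,0,0,0,-1]]';python3 -c "
from h import *;s=observe();print(s['joint_positions'],s['torque'])"
```

```text
time: 6.92
eef_pos: [0.6269, -0.032, 0.3093]
eef_rot: [[-0.459, 0.888, 0.001], [0.888, 0.459, 0.001], [0.0, 0.001, -1.0]]
wrist_force: [1.9, 4.2, 3.1]
grip_width: 0.0595
grip_force: 25.0
[-23.05510532  33.31475879  31.50922001 101.11507384 -21.54558367
  51.61244525  45.18735045] [ 1.09171773 -0.33150902 -0.09042299]
```

```bash
python3 -m jog '[[0,0,-0.0002,0,0,-0.04,-1],[0,0,-0.0002,0,0,-0.04,-1],[0,0,0,0,0,-0.03,-1],[0,0,0,0,0,0,-1]]';python3 -c "
from h import *;s=observe();print(s['joint_positions'],s['torque'])"
```

```text
time: 7.42
eef_pos: [0.6269, -0.032, 0.3091]
eef_rot: [[-0.3, 0.954, 0.001], [0.954, 0.3, 0.001], [0.001, 0.001, -1.0]]
wrist_force: [1.4, 5.2, 3.4]
grip_width: 0.0596
grip_force: 25.0
[-24.72509992  33.86884222  33.94042223 101.23181536 -23.32283675
  52.0092592   36.80786094] [ 1.00496636 -0.31033253 -0.04768545]
```

```bash
python3 -m jog '[[0,0,-0.0002,0,0,-0.03,-1],[0,0,0,0,0,-0.03,-1],[0,0,0,0,0,0,-1]]';python3 -c "
from h import *;s=observe();print(s['joint_positions'],s['torque'])"; python3 -m jog '[[0,0,-0.0002,0,0,-0.03,-1],[0,0,0,0,0,-0.03,-1],[0,0,0,0,0,0,-1]]';python3 -c "
from h import *;s=observe();print(s['joint_positions'],s['torque'])"
```

```text
time: 7.8
eef_pos: [0.627, -0.0328, 0.3091]
eef_rot: [[-0.212, 0.977, 0.001], [0.977, 0.212, -0.001], [-0.001, 0.001, -1.0]]
wrist_force: [2.2, 2.2, 2.7]
grip_width: 0.0595
grip_force: 25.0
[-25.61177773  34.20470839  35.30601626 101.28317551 -24.19731721
  52.1968848   32.33253944] [ 0.44910344 -0.61319041  0.87994213]
time: 8.18
eef_pos: [0.6269, -0.0334, 0.3091]
eef_rot: [[-0.117, 0.993, 0.001], [0.993, 0.117, -0.002], [-0.002, 0.001, -1.0]]
wrist_force: [2.8, -0.2, 3.1]
grip_width: 0.0599
grip_force: 25.0
[-26.48239449  34.55221485  36.67655621 101.35126734 -25.18051385
  52.43818297  27.73623093] [ 0.01631111 -0.7030285   0.86279415]
```

```bash
python3 -m jog '[[0,0,0,0,0,0,0.5],[0,0,0,0,0,0,0.7],[0,0,0,0,0,0,1],[0,0,0,0,0,0,1],[0,0,0,0,0,0,1],[0,0,0.05,0,0,0,1],[0,0,0.15,0,0,0,1],[0,0,0.16,0,0,0,1],[-0.05,-0.07,0,0,0,0.083,1],[-0.05,-0.07,0,0,0,0.083,1],[-0.05,-0.07,0,0,0,0.083,1],[-0.05,-0.07,0,0,0,0.083,1],[-0.05,-0.07,0,0,0,0.083,1],[-0.05,-0.07,0,0,0,0.083,1],[0,0,0,0,0,0.083,1],[0,0,0,0,0,0.083,1],[0,0,0,0,0,0,1]]'
python3 - <<'E'
from h import *
import cv2
print(observe()['joint_positions'])
a=cv2.resize(capture("top")[100:200,225:335],(440,400),interpolation=cv2.INTER_CUBIC); b=cv2.resize(capture("side")[130:230,255:345],(360,400),interpolation=cv2.INTER_CUBIC)
cv2.imwrite("pics/c3.png",np.hstack([a,b])[:,:,::-1])
E
```

```text
time: 10.3
eef_pos: [0.5515, -0.1381, 0.3997]
eef_rot: [[-0.915, 0.403, 0.001], [0.403, 0.915, 0.0], [-0.001, 0.001, -1.0]]
wrist_force: [0.4, 0.1, -0.7]
grip_width: 0.0922
grip_force: 0.0
[-12.64695045  20.30445324  29.26101138 105.3944424  -11.67324226
  57.19249288  87.69925764]
```

View pics/c3.png

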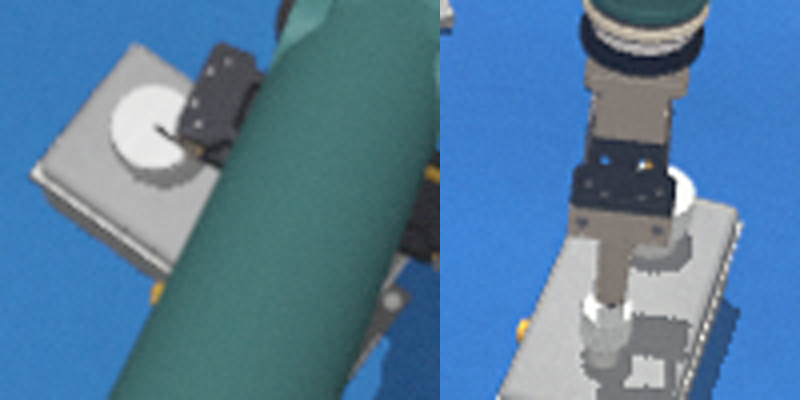

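The filler's line now points along the tank's axis ((157,126) to (182,142)), so that cap is home. The gripper sits over the vent cap.

```bash
python3 -m jog '[[0,0,-0.14,0,0,0,1],[0,0,-0.12,0,0,0,1],[0,0,-0.06,0,0,0,1],[0,0,-0.04,0,0,0,0.5],[0,0,0,0,0,0,0],[0,0,0,0,0,0,0],[0,0,0,0,0,0,-0.2],[0,0,0,0,0,0,-0.2],[0,0,0,0,0,0,-1],[0,0,0,0,0,0,-1],[0,0,0,0,0,0,-1],[0,0,0,0,0,0,-1],[0,0,0,0,0,0,-1],[0,0,0,0,0,0,-1],[0,0,0,0,0,0,-1]]' 25;python3 -c "
from h import *;s=observe();print(s['joint_positions'],s['torque'])"
```

```text
time: 12.28
eef_pos: [0.5517, -0.1377, 0.3089]
eef_rot: [[-0.916, 0.401, 0.0], [0.401, 0.916, 0.0], [-0.0, 0.0, -1.0]]
wrist_force: [-0.3, 0.6, 2.4]
grip_width: 0.0331
grip_force: 25.0
[-10.18485335  27.17798352  26.68686058 109.37752809 -16.2649445
  47.13018651  91.49530955] [0.13427211 0.00558297 0.04871308]
```

Well centred. Turn clockwise 117°, then in small steps.

```bash
python3 -m jog '[[0,0,-0.0006,0,0,-0.08,-1],[0,0,-0.0006,0,0,-0.08,-1],[0,0,-0.0006,0,0,-0.08,-1],[0,0,-0.0006,0,0,-0.08,-1],[0,0,-0.0006,0,0,-0.08,-1],[0,0,-0.0006,0,0,-0.08,-1],[0,0,-0.0006,0,0,-0.08,-1],[0,0,-0.0006,0,0,-0.08,-1],[0,0,-0.0006,0,0,-0.08,-1],[0,0,-0.0006,0,0,-0.08,-1],[0,0,-0.0006,0,0,-0.08,-1],[0,0,-0.0006,0,0,-0.08,-1],[0,0,-0.0006,0,0,-0.08,-1],[0,0,-0.0006,0,0,-0.08,-1],[0,0,-0.0006,0,0,-0.08,-1],[0,0,-0.0006,0,0,-0.08,-1],[0,0,0,0,0,0,-1]]';python3 -c "
from h import *;s=observe();print(s['joint_positions'],s['torque'],np.degrees(np.arctan2(s['eef_rot'][1][1],s['eef_rot'][0][1])))"; python3 -m jog '[[0,0,-0.0003,0,0,-0.04,-1],[0,0,0,0,0,0,-1]]';python3 -c "
from h import *;s=observe();print(s['torque'],np.degrees(np.arctan2(s['eef_rot'][1][1],s['eef_rot'][0][1])))"; python3 -m jog '[[0,0,-0.0003,0,0,-0.04,-1],[0,0,0,0,0,0,-1]]';python3 -c "
from h import *;s=observe();print(s['torque'],np.degrees(np.arctan2(s['eef_rot'][1][1],s['eef_rot'][0][1])))"; python3 -m jog '[[0,0,-0.0003,0,0,-0.04,-1],[0,0,0,0,0,0,-1]]';python3 -c "
from h import *;s=observe();print(s['torque'],np.degrees(np.arctan2(s['eef_rot'][1][1],s['eef_rot'][0][1])))"
```

```text
time: 14.4
eef_pos: [0.5523, -0.1375, 0.3069]
eef_rot: [[0.753, 0.658, 0.002], [0.658, -0.753, -0.001], [0.001, 0.001, -1.0]]
wrist_force: [1.6, 0.8, 5.5]
grip_width: 0.0338
grip_force: 25.0
[-30.00380456  36.05858827  55.29904349 110.5405796  -37.1703081
  53.22741108  -5.05363734] [ 0.22327062 -0.11719231 -0.05994434] -48.82835638658574
time: 14.65
eef_pos: [0.5523, -0.1376, 0.3068]
eef_rot: [[0.792, 0.61, 0.002], [0.61, -0.792, -0.0], [0.001, 0.001, -1.0]]
wrist_force: [2.0, 0.4, 5.1]
grip_width: 0.0335
grip_force: 25.0
[ 0.22363789 -0.21148043 -0.08777681] -52.37463834812161
time: 14.9
eef_pos: [0.5523, -0.1376, 0.3067]
eef_rot: [[0.829, 0.56, 0.002], [0.56, -0.829, -0.0], [0.001, 0.001, -1.0]]
wrist_force: [1.8, 0.7, 4.3]
grip_width: 0.0334
grip_force: 25.0
[ 0.20091169 -0.22389491 -0.01873138] -55.96034601121442
time: 15.15
eef_pos: [0.5523, -0.1377, 0.3067]
eef_rot: [[0.862, 0.507, 0.002], [0.507, -0.862, -0.0], [0.001, 0.001, -1.0]]
wrist_force: [1.7, 1.2, 4.7]
grip_width: 0.0335
grip_force: 25.0
[ 0.19941193 -0.22730042 -0.04848338] -59.562062511169295
```

```bash
cat > q.py <<'E'
from h import *
s=observe();print("TQ",s['torque'][2],np.degrees(np.arctan2(s['eef_rot'][1][1],s['eef_rot'][0][1])),s['joint_positions'][2])
E
python3 -m jog '[[0,0,-0.0002,0,0,-0.03,-1],[0,0,0,0,0,0,-1]]' |grep wrist;python3 q.py; python3 -m jog '[[0,0,-0.0002,0,0,-0.03,-1],[0,0,0,0,0,0,-1]]' |grep wrist;python3 q.py; python3 -m jog '[[0,0,-0.0002,0,0,-0.03,-1],[0,0,0,0,0,0,-1]]'|grep wrist;python3 q.py; python3 -m jog '[[0,0,-0.0002,0,0,-0.03,-1],[0,0,0,0,0,0,-1]]'|grep wrist;python3 q.py
```

```text
wrist_force: [1.7, 0.8, 5.6]
TQ -0.07619562516464282 -62.25158023930797 58.46949400165715
wrist_force: [1.4, 1.0, 5.2]
TQ -0.014295976566002393 -64.95659995293556 59.10216691555885
wrist_force: [1.3, 1.2, 6.3]
TQ 0.21883455707612445 -67.60100532909124 59.72545773273854
wrist_force: [-0.3, -0.2, 6.6]
TQ 0.43184397890463927 -70.27872917083147 60.362195449610844
```

```bash
python3 -m jog '[[0,0,0,0,0,-0.03,-1],[0,0,0,0,0,0,-1]]'|grep wrist;python3 q.py; python3 -m jog '[[0,0,0,0,0,0.03,-1],[0,0,0,0,0,0,-1]]'|grep wrist;python3 q.py;python3 -m jog '[[0,0,0,0,0,0.03,-1],[0,0,0,0,0,0,-1]]'|grep wrist;python3 q.py;python3 -m jog '[[0,0,0,0,0,0.03,-1],[0,0,0,0,0,0,-1]]'|grep wrist;python3 q.py
```

```text
wrist_force: [-2.2, 0.5, 9.3]
TQ 0.45585406520879107 -72.99076629332384 61.00596910184377
wrist_force: [-1.1, -0.1, 6.8]
TQ -0.05204139887933306 -70.34901789446108 60.36900172781564
wrist_force: [-1.0, 0.8, 8.4]
TQ -0.01585547319852024 -67.6506386317779 59.74134273700845
wrist_force: [-0.5, 0.5, 8.0]
TQ -0.012663912887215991 -64.95345901909309 59.116628639902565
```

```bash
python3 -m jog '[[0,0,0.00035,0,0,0.058,-1],[0,0,0.00035,0,0,0.058,-1],[0,0,0.00035,0,0,0.058,-1],[0,0,0.00035,0,0,0.058,-1],[0,0,0.00035,0,0,0.058,-1],[0,0,0.00035,0,0,0.058,-1],[0,0,0.00035,0,0,0.058,-1],[0,0,0.00035,0,0,0.058,-1],[0,0,0.00035,0,0,0.058,-1],[0,0,0.00035,0,0,0.058,-1],[0,0,0.00035,0,0,0.058,-1],[0,0,0.00035,0,0,0.058,-1],[0,0,0.00035,0,0,0.058,-1],[0,0,0.00035,0,0,0.058,-1],[0,0,0.00035,0,0,0.058,-1],[0,0,0.00035,0,0,0.058,-1],[0,0,0,0,0,0,-1],[0,0,0,0,0,0,-1]]';python3 q.py
python3 - <<'E'
from h import *
import cv2
a=cv2.resize(capture("top")[100:200,225:335],(440,400),interpolation=cv2.INTER_CUBIC); b=cv2.resize(capture("side")[180:240,275:335],(360,400),interpolation=cv2.INTER_CUBIC)
cv2.imwrite("pics/c4.png",np.hstack([a,b])[:,:,::-1])
E
```

```text
time: 19.4
eef_pos: [0.552, -0.1385, 0.308]
eef_rot: [[-0.316, 0.949, 0.002], [0.949, 0.316, -0.001], [-0.002, 0.002, -1.0]]
wrist_force: [1.6, -1.8, 6.0]
grip_width: 0.0333
grip_force: 25.0
TQ 0.061530249983908734 18.41429670986586 38.49632411103659
```

View pics/c4.png

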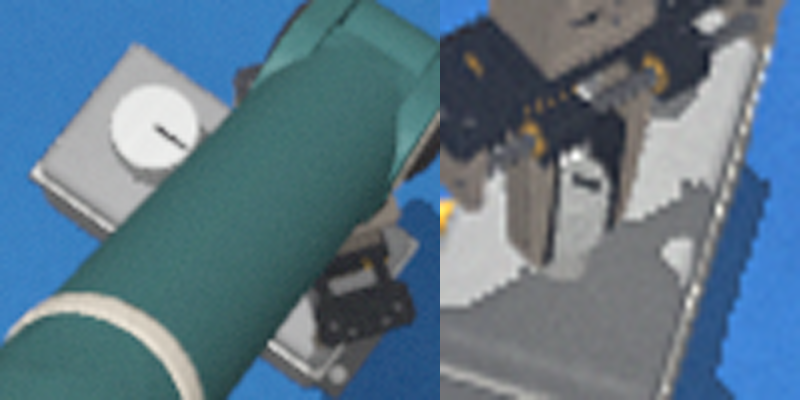

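The filler line still lies along the tank axis ((157,126) to (180,143)). The vent line shows between the fingers in the side crop, (575,177) to (600,187); I'll check its angle.

Run:
```python
from h import *
import cv2
f=lambda x,y:((x-440+.5)/6-.5+275,(y+.5)/6.667-.5+180)
for A,B in (((575,177),(600,187)),((575,178),(600,185))):
    d=at("side",*f(*B),.1495)-at("side",*f(*A),.1495);print(np.degrees(np.arctan2(d[1],d[0]))+125.2,np.linalg.norm(d),at("side",*f(*A),.1495),at("side",*f(*B),.1495))
d=at("top",*T(180,143),.148)-at("top",*T(157,126),.148);print("filler",np.degrees(np.arctan2(d[1],d[0]))+125.2)
b=cv2.resize(capture("side")[198:214,290:308],(720,600),interpolation=cv2.INTER_CUBIC)
cv2.imwrite("pics/c5.png",b[:,:,::-1])
```

```text
83.3463371255868 0.01250818233034938 [ 0.55451814 -0.13834091  0.1495    ] [ 0.56383488 -0.14668675  0.1495    ]
91.03743816204934 0.011967271023134574 [ 0.55432464 -0.13888527  0.1495    ] [ 0.56422693 -0.1456054   0.1495    ]
filler -1.0166959306440617
```

View pics/c5.png

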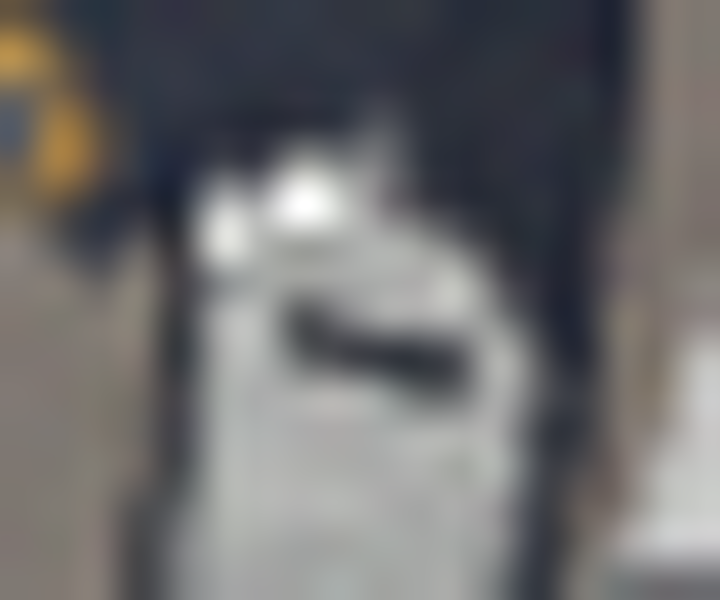

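The line runs from (300,335) to (460,365), so the vent cap is at 90° within reading error, and it agrees with the measured turn of the tool. Handing in.

```bash
python3 -c "
from plant import *;print(hand_in())"
```

```text
the job is handed in; nothing more can be done
None
```

The job is handed in: the filler cap is screwed fully home, and the vent cap was bottomed out, backed off about a quarter turn (90°, give or take a few degrees) and is still held by the gripper. The arm did not go near the brush, foam block or mixing cup.

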